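Count to the third gap of the stone rack and push the dressing stone home

TASK

Count along the front rail of the stone rack with a fingertip from the end with the red knob: touch the rail over the first gap, then the second, then the third, one at a time and no further. Then push the dark grey stone along the bench, flat and without lifting it, end first into that third gap until it is home against the back board. Leave everything else where it stands.

Things in the scene. Friction and masses are not known exactly. Their poses are not given: they have to be found in the camera images.
- rack: Wooden rack on the bench, fixed: 7 dividers 6 mm thick, 34 high, 75 deep make 6 floorless gaps 54 wide, closed behind by a board 50 mm high, open to the robot. Origin: on the bench, mid-length, at the dividers' front ends. x points into the gaps (board's face at x = 75 mm), y to the robot's left, z up. Gap centres at y = 150, 90, 30, -30, -90, -150 mm. The rail lies on top at x = 12 to 28 mm.
- red_knob: Red plastic hand nut, 26 mm across and 18 mm long, on one end of the rack: it marks the coarse end, from which gaps are counted. It may be at either end. Origin: its centre, 194 mm from the rack's middle and 30 mm up.
- black_knob: The same hand nut in black, on the other end of the rack. Origin: its centre.
- stone: The dark grey, nearly black dressing stone lying flat on the bench in front of the rack, 100 x 44 x 20 mm, about 0.2 kg, loose. Both ends are alike. Origin: centre of its underside; x along its length, z up. Home in a gap, its near end sticks out 25 mm in front of the dividers.
- rail_1: Section 1 of 6 of the rack's front rail, over one gap, numbered from the robot's left (+y) to its right (the red knob says from which end to count). The rail is one straight, smooth, rigid aluminium flat bar 16 mm wide, 6 thick, its top 40 mm above the bench; a section is 60 mm long. Origin: middle of the section's top face; axes as the rack's.
- rail_2: Section 2 of 6 of the rack's front rail, over one gap, numbered from the robot's left (+y) to its right (the red knob says from which end to count). The rail is one straight, smooth, rigid aluminium flat bar 16 mm wide, 6 thick, its top 40 mm above the bench; a section is 60 mm long. Origin: middle of the section's top face; axes as the rack's.
- rail_3: Section 3 of 6 of the rack's front rail, over one gap, numbered from the robot's left (+y) to its right (the red knob says from which end to count). The rail is one straight, smooth, rigid aluminium flat bar 16 mm wide, 6 thick, its top 40 mm above the bench; a section is 60 mm long. Origin: middle of the section's top face; axes as the rack's.
- rail_4: Section 4 of 6 of the rack's front rail, over one gap, numbered from the robot's left (+y) to its right (the red knob says from which end to count). The rail is one straight, smooth, rigid aluminium flat bar 16 mm wide, 6 thick, its top 40 mm above the bench; a section is 60 mm long. Origin: middle of the section's top face; axes as the rack's.
- rail_5: Section 5 of 6 of the rack's front rail, over one gap, numbered from the robot's left (+y) to its right (the red knob says from which end to count). The rail is one straight, smooth, rigid aluminium flat bar 16 mm wide, 6 thick, its top 40 mm above the bench; a section is 60 mm long. Origin: middle of the section's top face; axes as the rack's.
- rail_6: Section 6 of 6 of the rack's front rail, over one gap, numbered from the robot's left (+y) to its right (the red knob says from which end to count). The rail is one straight, smooth, rigid aluminium flat bar 16 mm wide, 6 thick, its top 40 mm above the bench; a section is 60 mm long. Origin: middle of the section's top face; axes as the rack's.
- brown_stone: The brown stone lying flat in a gap of the rack, 100 x 44 x 20 mm, loose, bystander. Origin: centre of its underside.
- white_stone: The white stone lying flat in a gap of the rack, 100 x 44 x 20 mm, loose, bystander. Origin: centre of its underside.
- green_stone: The green stone lying flat in a gap of the rack, 100 x 44 x 20 mm, loose, bystander. Origin: centre of its underside.
- paste_jar: White jar with a blue cap, 48 mm across, 42 mm high, bystander. Origin: centre of its underside.
- oil_bottle: Amber bottle with a black cap, 42 mm across, 95 mm high, bystander. Origin: centre of its underside.
- brush: Small bench brush 160 mm long lying flat, bystander. Origin: underside, near the middle of its length.
- dop_stand: Grey block 50 x 120 x 22 mm beside the rack with five brass dops standing 28 mm out of it, bystander. Origin: centre of its underside.
Mind the look-alikes: they are no part of the job. Of the things that look like the stone, take the one that is farthest to the robot's left at the start.

How it is judged:
By the outcome, as a careful person would: the job done as asked, in the order asked, and still so for the second after the job is handed in, with the robot touching nothing.
It also fails if it takes over 72 s, if anything falls off the work surface, if the arm or the gripper's body presses on something with over 40 N, if the wrist force passes 120 N, or if a joint passes its speed limit or range.

ROBOT

A 6-joint arm with a two-finger parallel gripper is mounted at the origin on the work surface. World frame = base frame: x ahead of the robot, y to its left, z up, the work surface at z = 0. Lengths are in m, angles in rad, forces in N, time in s.
With the tool pointing down it reaches from about 0.425 to 0.95 m from the base axis. Payload 14.7 kg.
Tool frame: the origin (TCP) lies at the very end of the fingers, on their centre line; the grasp point (between the pads) lies 19 mm behind it; z points along the fingers, y is the line along which they close (so a half turn about z gives the same grasp; the last joint's range is limited). The gripper opens to 85 mm and grips with 20 to 120 N. Pads are 22 mm wide; open, the fingers measure 114 mm over their backs; the gripper's body (76 mm by 85 mm) begins 54 mm behind the grasp point. The pads swing forward as they close: fully open they stand 13 mm farther back than shut.
Start: joints at [-1.168, 0.48, 1.596, -0, 1.065, -0.047], TCP at [0.283, -0.585, 0.231] pointing down, gripper open.
Joint ranges: [-2.75, 2.75], [-0.82, 2.05], [0.23, 2.67], [-1.56, 4.7], [0.09, 2.69], [-2.92, 2.92]. Speed limits (rad/s): [1.89, 1.89, 2.39, 3.01, 3.01, 3.01].

INTERFACE

Orientations are given as [roll, pitch, yaw] about the fixed x, y, z axes, in that order (R = Rz(yaw) Ry(pitch) Rx(roll)).
In Python, from bench import readout, eyes, job, nets gives the robot as it stands.
- The arm moves only by the tool jog_arm, never from a script. Its argument "motion" is a list of rows, each a list of 5 numbers: the gripper's target within -1 to 1 (shut at 1, half-way at 0, fully open at -1), then the shift along the world's x, y, z in cm, then the turn about the world's z in degrees. A call has 1 to 12 rows; each row shifts and turns the commanded pose from where the row before left it; what a row does not reach is not made up. A row lasts 1/12 s, in which the tool goes at most 41.7 mm and 7.16 degrees, less where a joint would pass 70% of its speed; a pose out of reach is approached as far as the arm can. A call is refused whole if a number of a shift passes 4.17 or a number of a turn 7.16, either way. A call with a gripper value outside its range is refused whole. The fingers move at their own pace and stop on an object; "newtons" is the grip in N (left out, the last holds). Time passes only in rows, so rows that do not move let the fingers close. It gives the time, the measured TCP pose, the force, the opening and the grip force at its end, in the units of the state.
- readout.state(): the state, without advancing time (a new reading comes with each control period).
- eyes.camera(name): name is "side" or "top"; returns the picture (384x512x3 uint8, blue, green, red); there is no depth.
- eyes.camera_info(name): a dict with "camera_matrix" (3x3 intrinsics, pixels), "eye" and "orientation" of the camera in the world. Camera axes: x right, y down, z forward; pixel columns grow to the right and rows downward; lengths in m; the calibration is good to about 2 mm. A picture is of the moment at which its call begins. camera_info takes no time and is no camera call.
- job.job_done(): hands the job in; it is judged then, once.
Trained networks look in the newest picture that a camera, given by its name, has taken for a name from the list of things; names that differ only in an ending like _2 or _b are one class to them, and where a whole thing is asked for, a point or a joint stands for the part that bears it (a point fixed in the world has none). Each returns a list of dicts, best first, with "score" (0 to 1); they miss things now and then, are a little off and sometimes report something else, mostly with a low value. They report only what shows in the picture. A call takes as long as a camera call. They do not tell look-alikes from the thing itself.
- nets.recognise(target, camera): "location" ([x, y, z] in m, in world coordinates, good to about 4 mm: the middle of the surface that is visible of it).
- nets.silhouettes(target, camera): "region" (384x512 bool, what is visible of it).
- nets.place_of(target, camera): "location" ([x, y, z] in m, in world coordinates, good to about 4 mm: a listed point, or the origin of a listed thing).
The state is a dict: "clock": time; "joint_pos": joint angles; "joint_vel": joint speeds; "tau": joint torques, N m; "tool_pos": TCP position; "orientation": TCP orientation; "contact_force": force on the tool from outside, world axes, zero at the start; "moment": the same for the moment, N m; "grip_width": finger opening in m; "grip_force": force on a finger pad.
Only numpy, scipy, OpenCV 4.12 (cv2) and the standard library are available. Lean on these libraries where they do the work, as an engineer would, in place of code of your own. Each camera call takes 0.05 s, during which the arm holds its last target. There are 200 camera calls.

## Working session

There is one attempt and no reset: what is moved stays moved. The work goes in short steps, Python scripts to look and compute and a tool call to move; the robot and the scene stay as the last step left them, time stands still between calls to the robot, and variables do not carry over. Pictures are saved under pics/ and viewed, at most 10 in all, crops included, and the job is handed in when it is done.

Besides the shell and the picture viewer there is one more tool, called after "Request:" in YAML: its name, and indented under it one key for each argument. jog_arm: Moves the arm, as the interface text tells. Its arguments: {"type":"object","properties":{"motion":{"type":"array","items":{"type":"array","items":{"type":"number"}}},"newtons":{"type":"number"}},"required":["motion"]}

```bash
mkdir -p pics; ls
python3 - <<'E'
from bench import readout, eyes, job, nets
import cv2,numpy as np
a=eyes.camera("top");b=eyes.camera("side")
cv2.imwrite("pics/top.png",a);cv2.imwrite("pics/side.png",b)
for c in("top","side"):print(eyes.camera_info(c))
for n in["rack","red_knob","black_knob","stone","brown_stone","white_stone","green_stone","paste_jar","oil_bottle","brush","dop_stand","rail_1"]:
  for c in("top","side"):
    print(n,c,[(np.round(d["location"],3).tolist(),round(d["score"],2)) for d in nets.place_of(n,c)][:7])
s=readout.state();print(s)
E
```

```text
pics
{'camera_matrix': array([[413.17733565,   0.        , 257.84526175],
       [  0.        , 413.17733565, 193.70646412],
       [  0.        ,   0.        ,   1.        ]]), 'eye': array([ 0.36131997, -0.02854554,  1.27617426]), 'orientation': array([-3.04108732,  0.00966042, -1.57479284])}
{'camera_matrix': array([[491.10593224,   0.        , 251.56228975],
       [  0.        , 491.10593224, 189.48896749],
       [  0.        ,   0.        ,   1.        ]]), 'eye': array([0.40616924, 0.98890828, 0.64079715]), 'orientation': array([-2.09331498,  0.01135291, -3.06631041])}
rack top [([0.607, 0.018, 0.002], 0.67), ([0.474, -0.066, -0.002], 0.34)]
rack side [([0.606, 0.018, 0.003], 0.63)]
red_knob top [([0.634, 0.214, 0.028], 0.62)]
red_knob side [([0.636, 0.209, 0.031], 0.67)]
black_knob top [([0.614, -0.172, 0.03], 0.62)]
black_knob side [([0.613, -0.176, 0.028], 0.54), ([0.449, -0.43, -0.002], 0.21)]
stone top [([0.304, -0.294, -0.004], 0.79), ([0.478, -0.066, -0.003], 0.67), ([0.373, -0.158, 0.003], 0.61), ([0.484, -0.271, 0.0], 0.59)]
stone side [([0.486, -0.277, 0.003], 0.95)
[... 1519 characters left out ...]
41], 0.42)]
{'clock': 1.3, 'joint_pos': array([-1.16761846e+00,  4.80194686e-01,  1.59631883e+00, -5.61421194e-05,
        1.06509939e+00, -4.66189398e-02]), 'joint_vel': array([ 0.00038165, -0.00085057, -0.00142246, -0.0001495 ,  0.00062047,
       -0.00070878]), 'tau': array([ 1.92164473e-03, -9.50487614e+01, -4.30647719e+01, -1.00626173e-04,
        1.03253773e-03,  1.00434013e-04]), 'tool_pos': array([ 0.28259307, -0.58533594,  0.23129298]), 'orientation': array([-3.14157013e+00,  4.81172537e-05,  4.49824005e-01]), 'contact_force': array([-0.69318294, -0.15509973, -0.20547517]), 'moment': array([-0.00519737, -0.015373  , -0.02163096]), 'grip_force': 0.0, 'grip_width': 0.0853067536363857}
```

Run:
```python
import cv2
a=cv2.imread("pics/top.png");b=cv2.imread("pics/side.png")
cv2.imwrite("pics/top2.png",cv2.resize(a,(800,600),interpolation=cv2.INTER_CUBIC))
cv2.imwrite("pics/topc.png",cv2.resize(a[90:300,170:400],(657,600),interpolation=cv2.INTER_CUBIC))
```

```text
(no output)
```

View pics/top2.png

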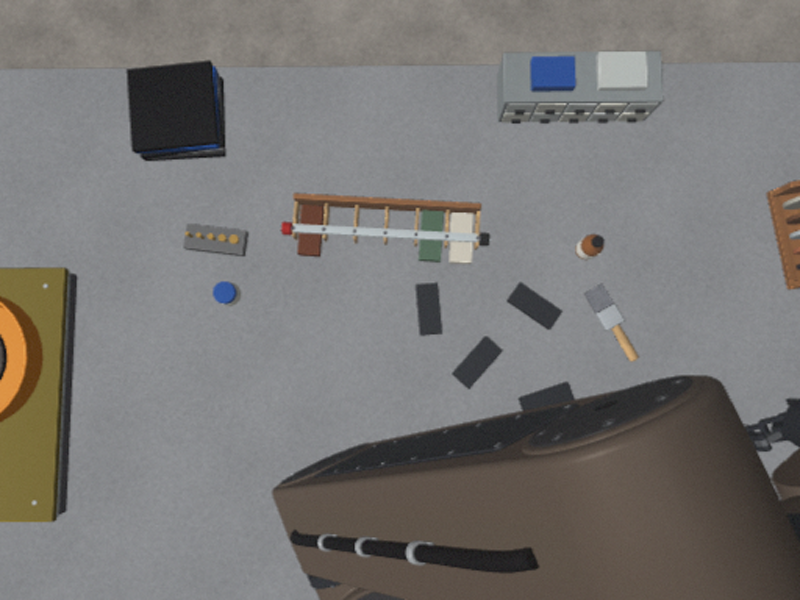

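View pics/side.png

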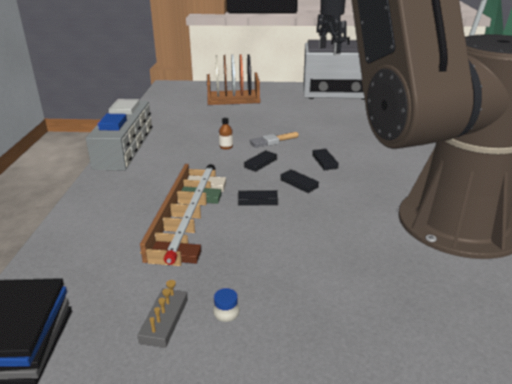

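View pics/topc.png

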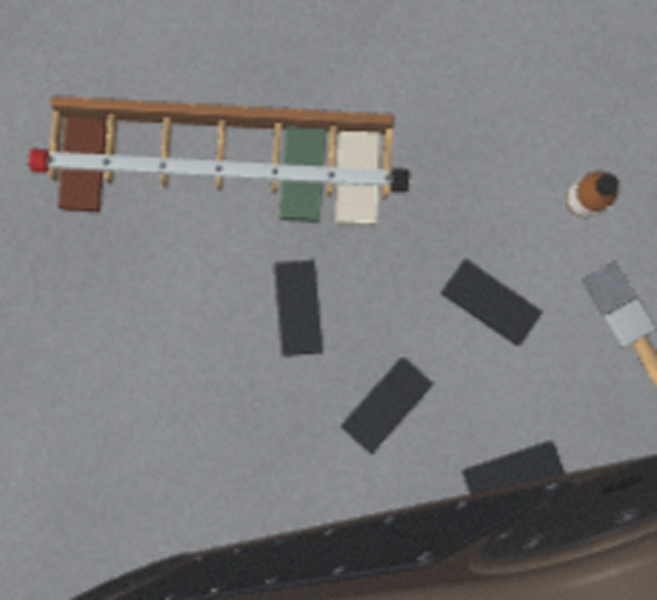

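The top picture (native pixels) shows the red knob at about (183,146), on the robot's left, and the black one at (310,153). Gap 1 holds the brown stone, gaps 2 to 4 are empty, gap 5 holds green and gap 6 white. So the third gap from red is rail_3, at y = +30.

There are four dark stones, at (274,198), (342,195), (305,231) and (349,255). Larger y is further left in the picture. The one at (274,198), world (0.477,-0.065), is the farthest left, so it's the one meant. The enlarged crop confirms it.

```bash
cat > h.py <<'E'
from bench import readout, eyes, job, nets
import cv2,numpy as np
from scipy.spatial.transform import Rotation as R
def proj(c,px,z):
    i=eyes.camera_info(c);K=np.array(i["camera_matrix"]);r=R.from_euler("xyz",i["orientation"]).as_matrix()
    px=np.atleast_2d(px).astype(float);d=(r@np.linalg.inv(K)@np.c_[px,np.ones(len(px))].T).T
    e=np.array(i["eye"]);return (e+d*((z-e[2])/d[:,2])[:,None])[:,:2]
def rect(pts):
    (c,s,a)=cv2.minAreaRect((pts*1000).astype(np.float32));b=cv2.boxPoints((c,s,a))
    e=[b[1]-b[0],b[2]-b[1]];l=max(e,key=np.linalg.norm);y=np.degrees(np.arctan2(l[1],l[0]));y=(y+90)%180-90
    return np.round(c,1),np.round(s,1),round(float(y),2)
def comp(mask,near):
    n,l,st,ce=cv2.connectedComponentsWithStats(mask.astype(np.uint8))
    k=1+np.argmin(np.linalg.norm(ce[1:]-near,axis=1) + 1e3*(st[1:,4]<30));ys,xs=np.nonzero(l==k);return np.c_[xs,ys]
E
python3 - <<'E'
from h import *
a=cv2.imread("pics/top.png");g=a.max(axis=2)
p=comp(g<90,(274,198));print("stone top",rect(proj("top",p,.02)),p.mean(0))
m=(a.min(axis=2)>150);m[:,:186]=0;m[:,306:]=0;m[:140]=0;m[156:]=0
ys,xs=np.nonzero(m);w=proj("top",np.c_[xs,ys],.04)
w=w[(w[:,1]>-.1)&(w[:,1]<.2)];k=np.polyfit(w[:,1],w[:,0],1);print("rail x(y)",k,np.degrees(np.arctan(-k[0])),len(w),np.abs(w[:,0]-np.polyval(k,w[:,1])).max())
b=cv2.imread("pics/side.png");p=comp(b.max(axis=2)<70,(259,198));print("stone side",rect(proj("side",p,.01)),p.mean(0),len(p))
for c in("top","side"):
  for d in nets.silhouettes("stone",c):
    ys,xs=np.nonzero(d["region"]);print(c,xs.mean(),ys.mean(),rect(proj(c,np.c_[xs,ys],.02)))
# brown/green stone centres & dividers as a check on gap position
for n in("red_knob","black_knob","rack"):
  print(n,[np.round(d["location"],4).tolist() for c in("top","side") for d in nets.place_of(n,c)[:1]])
E
```

```text
stone top (array([476.5, -66.5]), array([99.4, 42.7]), 4.62) [274.15754923 197.47483589]
rail x(y) [0.0599944  0.62362751] -3.433310597372623 480 0.008519386206474078
stone side (array([478.4, -64.3]), array([98.1, 63.5]), 3.26) [257.53604436 197.55083179] 541
top 304.67391304347825 231.1679841897233 (array([ 373.8, -157.9]), array([ 46.5, 100.9]), -43.76)
top 273.4861407249467 197.25586353944564 (array([477.2, -64.7]), array([101.3,  44.1]), 4.2)
top 341.43501805054154 194.99638989169677 (array([ 483.2, -273.1]), array([103.1,  54.8]), 55.62)
top 349.68894601542416 253.55526992287918 (array([ 305.2, -289.6]), array([ 37.4, 102.9]), -76.33)
top 389.26653696498056 202.18482490272373 (array([ 447.2, -422.2]), array([157.3,  43.8]), 28.61)
side 259.4406392694064 160.56849315068493 (array([ 483.7, -253.4]), array([128.9,  69.5]), 54.31)
side 324.5492957746479 158.75211267605633 (array([ 302.9, -275.9]), array([ 54. , 132.3]), -73.14)
side 257.2278481012658 197.34810126582278 (array([477.3, -50.4]), array([98.1, 77.1]), 3.26)
side 299.0123203285421 180.76591375770022 (array([ 375.3, -140. ]), array([ 64.2, 115.6]), -43.87)
red_knob [[0.6338, 0.2137, 0.0275], [0.6364, 0.2087, 0.0313]]
black_knob [[0.6145, -0.172, 0.0299], [0.6126, -0.1757, 0.0279]]
rack [[0.6071, 0.0176, 0.002], [0.606, 0.0181, 0.0028]]
```

Request:
jog_arm:
  motion:
    - [1, 1.5, 3.2, 0, -5]
    - [1, 1.5, 3.2, 0, -5]
    - [1, 1.5, 3.2, 0, -5]
    - [1, 1.5, 3.2, 0, -5]
    - [1, 1.5, 3.2, 0, -5]
    - [1, 1.5, 3.2, 0, -4]
    - [1, 1.5, 3.2, 0, 0]
    - [1, 1.5, 3.2, 0, 0]
    - [1, 1.5, 3.2, 0, 0]
    - [1, 1.5, 3.2, 0, 0]
    - [1, 1.5, 3.2, 0, 0]
    - [1, 1.5, 3.2, 0, 0]

```text
clock: 2.7
tool_pos: [0.4631, -0.1997, 0.2315]
orientation: [3.141, -0.0, -0.056]
contact_force: [0.4, -1.0, 0.5]
grip_width: -0.0001
grip_force: 0.0
```

Request:
jog_arm:
  motion:
    - [1, 1.42, 3.08, -1, 0]
    - [1, 1.42, 3.08, -1, 0]
    - [1, 1.42, 3.08, -1, 0]
    - [1, 1.42, 3.08, -1, 0]
    - [1, 1.42, 3.08, -1, 0]
    - [1, 1.42, 3.08, -1, 0]
    - [1, 1.42, 3.08, -1, 0]
    - [1, 1.42, 3.08, -1, 0]
    - [1, 1.42, 3.08, -1, 0]
    - [1, 1.42, 3.08, -1, 0]
    - [1, 1.42, 3.08, -1, 0]
    - [1, 1.42, 3.08, -1, 0]

```text
clock: 3.7
tool_pos: [0.6336, 0.17, 0.1108]
orientation: [-3.142, -0.0, -0.056]
contact_force: [0.4, 0.4, -0.2]
grip_width: 0.0001
grip_force: 0.0
```

Request:
jog_arm:
  motion:
    - [1, 0, 0, -2, 0]
    - [1, 0, 0, -2, 0]
    - [1, 0, 0, -1.5, 0]
    - [1, 0, 0, -1, 0]
    - [1, 0, 0, -0.5, 0]
    - [1, 0, 0, 0, 0]
    - [1, 0, 0, 0, 0]

```text
clock: 4.28
tool_pos: [0.6334, 0.1682, 0.0417]
orientation: [-3.141, -0.001, -0.057]
contact_force: [0.4, 0.0, -0.4]
grip_width: 0.0001
grip_force: 0.0
```

Request:
jog_arm:
  motion:
    - [1, 0, 0, -0.1, 0]
    - [1, 0, 0, -0.05, 0]
    - [1, 0, 0, 0, 0]

```text
clock: 4.53
tool_pos: [0.6333, 0.1682, 0.0401]
orientation: [-3.141, -0.001, -0.057]
contact_force: [-0.1, -0.1, 0.3]
grip_width: -0.0001
grip_force: 0.0
```

Request:
jog_arm:
  motion:
    - [1, 0, 0, -0.05, 0]
    - [1, 0, 0, 0, 0]

```text
clock: 4.7
tool_pos: [0.6333, 0.1682, 0.0401]
orientation: [-3.141, -0.001, -0.056]
contact_force: [-2.9, -0.7, 9.5]
grip_width: 0.0001
grip_force: 4.4
```

Request:
jog_arm:
  motion:
    - [1, 0, 0, 0, 0]
    - [1, 0, 0, 1.5, 0]
    - [1, 0, 0, 1.5, 0]
    - [1, -0.18, -3, 0, 0]
    - [1, -0.18, -3, 0, 0]
    - [1, 0, 0, 0, 0]
    - [1, 0, 0, -1.5, 0]
    - [1, 0, 0, -1.2, 0]
    - [1, 0, 0, -0.2, 0]
    - [1, 0, 0, -0.1, 0]
    - [1, 0, 0, 0, 0]
    - [1, 0, 0, 0, 0]

```text
clock: 5.7
tool_pos: [0.6294, 0.108, 0.04]
orientation: [3.141, 0.0, -0.056]
contact_force: [-4.7, -8.9, 21.1]
grip_width: -0.0
grip_force: 10.4
```

Request:
jog_arm:
  motion:
    - [1, 0, 0, 1.5, 0]
    - [1, 0, 0, 1.5, 0]
    - [1, -0.15, -3, 0, 0]
    - [1, -0.15, -3, 0, 0]
    - [1, 0, 0, 0, 0]
    - [1, 0, 0, -1.5, 0]
    - [1, 0, 0, -1.2, 0]
    - [1, 0, 0, -0.2, 0]
    - [1, 0, 0, -0.05, 0]
    - [1, 0, 0, 0, 0]
    - [1, 0, 0, 0, 0]

```text
clock: 6.62
tool_pos: [0.6263, 0.0484, 0.04]
orientation: [3.141, 0.0, -0.055]
contact_force: [-4.2, -7.2, 18.8]
grip_width: -0.0003
grip_force: 9.8
```

Request:
jog_arm:
  motion:
    - [1, 0, 0, 3, 0]
    - [1, 0, 0, 3, 0]
    - [0, -2.5, -1.9, 2, 3]
    - [-0.5, -2.5, -1.9, 0, 3]
    - [-0.5, -2.5, -1.9, 0, 1.6]
    - [-0.5, -2.5, -1.9, 0, 0]
    - [-0.5, -2.5, -1.9, 0, 0]
    - [-0.5, -2.5, -1.9, 0, 0]
    - [-0.5, 0, 0, 0, 0]
    - [-0.5, 0, 0, 0, 0]
    - [-0.5, 0, 0, 0, 0]

```text
clock: 7.53
tool_pos: [0.4768, -0.0654, 0.1195]
orientation: [-3.141, 0.0, 0.076]
contact_force: [0.1, 0.5, -0.3]
grip_width: 0.064
grip_force: 0.0
```

Run:
```python
from h import *
s=readout.state();print(s["tool_pos"],s["orientation"],s["grip_width"],s["contact_force"])
eyes.camera("top");eyes.camera("side")
for c in("top","side"):print([(np.round(d["location"],3).tolist(),round(d["score"],2)) for d in nets.place_of("stone",c)])
```

```text
[ 0.47682528 -0.0654286   0.119523  ] [-3.14148841e+00  2.20871031e-05  7.62718704e-02] 0.06403917750636133 [ 0.05510681  0.50005467 -0.30673689]
[([0.483, -0.273, 0.002], 0.96), ([0.303, -0.293, -0.001], 0.74)]
[([0.297, -0.291, 0.002], 0.77), ([0.485, -0.275, -0.0], 0.75), ([0.372, -0.16, -0.002], 0.63), ([0.476, -0.066, -0.002], 0.55), ([0.634, 0.21, 0.027], 0.5)]
```

Request:
jog_arm:
  motion:
    - [-0.5, 0, 0, -2.5, 0]
    - [-0.5, 0, 0, -2.5, 0]
    - [-0.5, 0, 0, -2.5, 0]
    - [-0.5, 0, 0, -1.5, 0]
    - [-0.5, 0, 0, -1, 0]
    - [-0.5, 0, 0, -0.6, 0]
    - [-0.5, 0, 0, -0.5, 0]
    - [-0.5, 0, 0, 0, 0]
    - [-0.5, 0, 0, 0, 0]

```text
clock: 8.48
tool_pos: [0.4768, -0.0657, 0.0092]
orientation: [3.141, -0.001, 0.076]
contact_force: [-0.2, -0.3, -0.5]
grip_width: 0.0639
grip_force: 0.0
```

Request:
jog_arm:
  motion:
    - [-0.5, 0, 0, -0.3, 0]
    - [-0.5, 0, 0, -0.2, 0]
    - [-0.3, 0, 0, 0, 0]
    - [-0.15, 0, 0, 0, 0]
    - [-0.15, 0, 0, 0, 0]
    - [-0.15, 0, 0, 0, 0]
  newtons: 20

```text
clock: 8.98
tool_pos: [0.4765, -0.0658, 0.0039]
orientation: [3.142, -0.0, 0.076]
contact_force: [0.2, 0.5, -0.3]
grip_width: 0.049
grip_force: 0.0
```

Run:
```python
from h import *
b=eyes.camera("side");cv2.imwrite("pics/s2.png",cv2.resize(b[120:270,170:370],(800,600),interpolation=cv2.INTER_CUBIC))
```

```text
(no output)
```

View pics/s2.png

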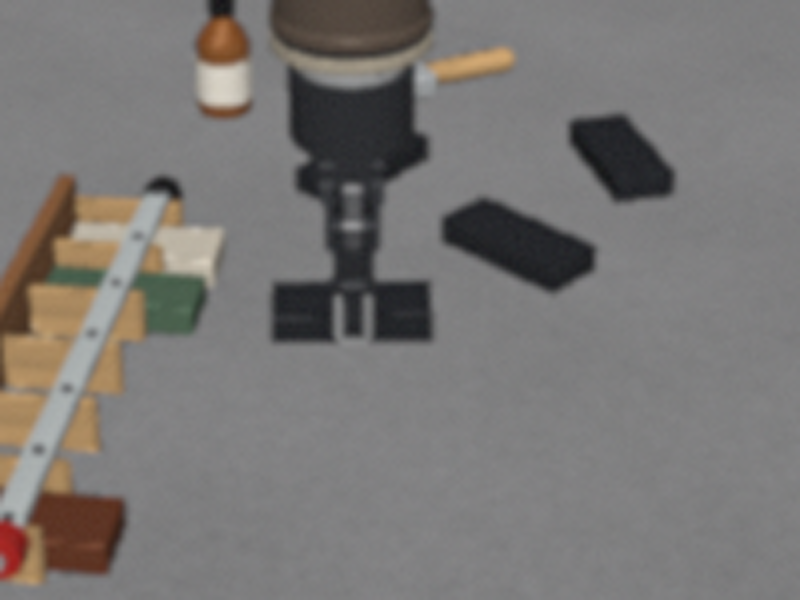

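Request:
jog_arm:
  motion:
    - [-0.15, 0, 0.2, 0, 0]
    - [-0.15, 0, 0.4, 0, 0]
    - [-0.15, 0, 0.6, 0, 0]
    - [-0.15, 0, 0.8, 0, -1]
    - [-0.15, 0, 0.8, 0, -1]
    - [-0.15, 0, 0.8, 0, -1]
    - [-0.15, 0, 0.8, 0, -1]
    - [-0.15, 0, 0.8, 0, -1]
    - [-0.15, 0, 0.8, 0, -1]
    - [-0.15, 0, 0.8, 0, -1]
    - [-0.15, 0, 0.8, 0, -0.7]
    - [-0.15, 0, 0.8, 0, 0]

```text
clock: 10.03
tool_pos: [0.4764, 0.0191, 0.0039]
orientation: [3.142, -0.0, -0.059]
contact_force: [1.1, -2.2, 1.9]
grip_width: 0.0492
grip_force: 1.3
```

Request:
jog_arm:
  motion:
    - [-0.15, 0, 0.8, 0, 0]
    - [-0.15, 0, 0.8, 0, 0]
    - [-0.15, 0, 0.8, 0, 0]
    - [-0.15, 0, 0.7, 0, 0]
    - [-0.15, 0, 0.5, 0, 0]
    - [-0.15, 0, 0.3, 0, 0]
    - [-0.15, 0, 0.1, 0, 0]
    - [-0.15, 0, 0, 0, 0]
    - [-0.15, 0, 0, 0, 0]

```text
clock: 10.78
tool_pos: [0.4763, 0.0582, 0.0037]
orientation: [-3.142, 0.0, -0.058]
contact_force: [-0.0, -0.3, -0.9]
grip_width: 0.0496
grip_force: 0.0
```

Run:
```python
from h import *
a=eyes.camera("top");b=eyes.camera("side");cv2.imwrite("pics/t3.png",a);cv2.imwrite("pics/s3.png",cv2.resize(b[140:290,130:330],(800,600),interpolation=cv2.INTER_CUBIC))
print([(np.round(d["location"],3).tolist(),round(d["score"],2)) for c in("top","side") for d in nets.place_of("stone",c)])
```

```text
[([0.3, -0.294, -0.002], 0.84), ([0.482, -0.27, -0.0], 0.78), ([0.372, -0.159, 0.001], 0.73), ([0.372, -0.161, -0.003], 0.97), ([0.298, -0.289, 0.002], 0.91), ([0.477, 0.057, -0.004], 0.76), ([0.632, 0.21, 0.032], 0.59), ([0.611, -0.178, 0.028], 0.25)]
```

View pics/s3.png

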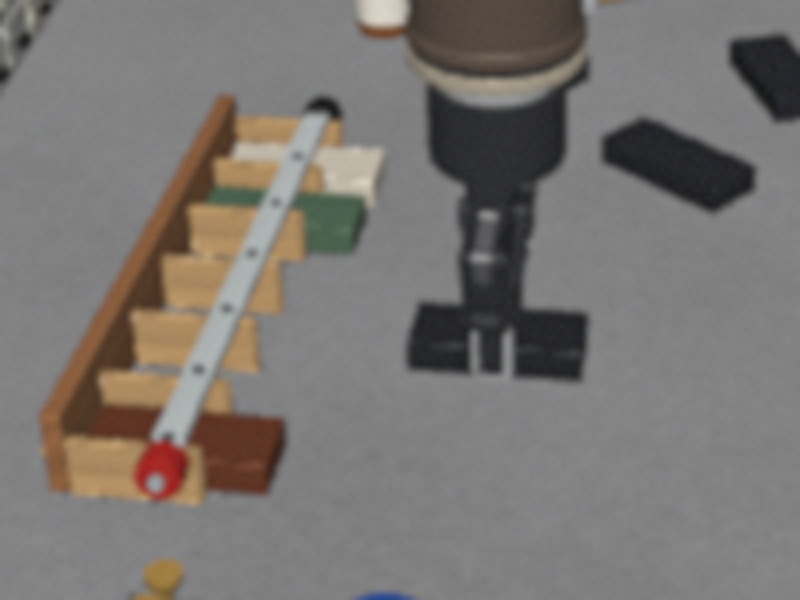

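Request:
jog_arm:
  motion:
    - [-0.3, 0, -0.1, 0, 0]
    - [-0.5, 0, -0.1, 0, 0]
    - [-0.5, 0, 0, 0, 0]
    - [-0.5, 0, 0, 0, 0]
    - [-0.5, 0, 0, 2, 0]
    - [-0.5, 0, 0, 3, 0]
    - [0.4, -2, 0.2, 0, 0]
    - [0.4, -2, 0.1, 0, 0]
    - [0.4, -2, 0.1, 0, 0]
    - [0.4, -1, 0, 0, 0]
    - [0.4, 0, 0, 0, 0]
    - [0.4, 0, 0, 0, 0]

```text
clock: 11.98
tool_pos: [0.407, 0.0603, 0.0539]
orientation: [-3.142, -0.001, -0.058]
contact_force: [0.2, -0.1, -0.0]
grip_width: 0.0255
grip_force: 0.0
```

Run:
```python
from h import *
s=readout.state();print(s["joint_pos"],s["tool_pos"],s["orientation"])
a=eyes.camera("top");b=eyes.camera("side")
p=comp(b.max(axis=2)<70,(254,226));print(rect(proj("side",p,.02)),p.mean(0),len(p),p.min(0),p.max(0))
print([(np.round(d["location"],3).tolist(),round(d["score"],2)) for c in("top","side") for d in nets.place_of("stone",c)])
```

```text
[7.33879370e-02 4.71640548e-01 2.27995434e+00 1.90759669e-05
 3.89362850e-01 1.70213583e+00] [0.4070452  0.06031043 0.05389627] [-3.14150231e+00 -6.28497061e-04 -5.79692378e-02]
(array([476.8,  72.5]), array([64.7, 97.7]), -3.19) [254.11350575 224.93103448] 696 [232 216] [276 234]
[([0.369, -0.16, 0.005], 0.87), ([0.483, -0.272, -0.002], 0.65), ([0.474, 0.06, -0.001], 0.63), ([0.302, -0.293, -0.002], 0.61), ([0.371, -0.158, -0.002], 0.78), ([0.298, -0.292, 0.007], 0.78), ([0.479, -0.279, 0.002], 0.62), ([0.476, 0.06, 0.002], 0.6)]
```

Request:
jog_arm:
  motion:
    - [0.4, 0, 0, -2, 0]
    - [0.4, 0, 0, -1.5, 0]
    - [0.4, 0, 0, -1, 0]
    - [0.4, 0, 0, -0.5, 0]
    - [0.4, 0, 0, 0, 0]
    - [0.4, 0, 0, 0, 0]

```text
clock: 12.68
tool_pos: [0.4066, 0.0602, 0.0038]
orientation: [3.142, 0.0, -0.058]
contact_force: [-0.3, 0.1, -0.1]
grip_width: 0.026
grip_force: 0.0
```

Request:
jog_arm:
  motion:
    - [0.4, 0.3, -0.02, 0, 0]
    - [0.4, 0.4, -0.02, 0, 0]
    - [0.4, 0.5, -0.03, 0, 0]
    - [0.4, 0.6, -0.04, 0, 0]
    - [0.4, 0.7, -0.04, 0, 0]
    - [0.4, 0.8, -0.04, 0, 0]
    - [0.4, 0.8, -0.04, 0, 0]
    - [0.4, 0.8, -0.05, 0, 0]
    - [0.4, 0.8, -0.05, 0, 0]
    - [0.4, 0.6, -0.04, 0, 0]
    - [0.4, 0.3, -0.02, 0, 0]
    - [0.4, 0, 0, 0, 0]

```text
clock: 13.68
tool_pos: [0.4736, 0.0563, 0.0038]
orientation: [-3.141, -0.001, -0.058]
contact_force: [-0.0, -0.0, 0.3]
grip_width: 0.0255
grip_force: 0.0
```

Run:
```python
from h import *
a=eyes.camera("top");b=eyes.camera("side");cv2.imwrite("pics/s4.png",cv2.resize(b[140:290,130:330],(800,600),interpolation=cv2.INTER_CUBIC))
print([(np.round(d["location"],3).tolist(),round(d["score"],2)) for c in("top","side") for d in nets.place_of("stone",c)])
```

```text
[([0.302, -0.293, -0.003], 0.87), ([0.373, -0.158, 0.001], 0.77), ([0.481, -0.274, -0.003], 0.7), ([0.368, -0.161, -0.003], 0.78), ([0.299, -0.29, 0.003], 0.75), ([0.535, 0.056, 0.001], 0.59)]
```

View pics/s4.png

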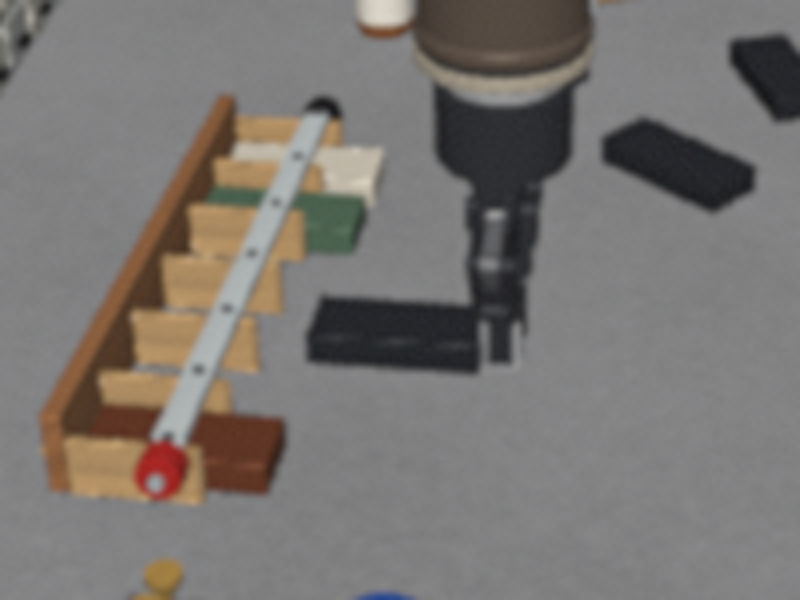

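Request:
jog_arm:
  motion:
    - [0.4, 0.4, -0.02, 0, 0]
    - [0.4, 0.6, -0.04, 0, 0]
    - [0.4, 0.8, -0.05, 0, 0]
    - [0.4, 0.8, -0.05, 0, 0]
    - [0.4, 0.8, -0.05, 0, 0]
    - [0.4, 0.8, -0.05, 0, 0]
    - [0.4, 0.8, -0.05, 0, 0]
    - [0.4, 0.8, -0.05, 0, 0]
    - [0.4, 0.8, -0.05, 0, 0]
    - [0.4, 0.8, -0.05, 0, 0]
    - [0.4, 0.6, -0.04, 0, 0]
    - [0.4, 0.4, -0.02, 0, 0]

```text
clock: 14.88
tool_pos: [0.5576, 0.0511, 0.0038]
orientation: [-3.142, -0.001, -0.058]
contact_force: [-1.7, 0.4, 2.5]
grip_width: 0.0256
grip_force: 1.2
```

Request:
jog_arm:
  motion:
    - [0.4, 0.2, -0.01, 0, 0]
    - [0.4, 0.2, -0.01, 0, 0]
    - [0.4, 0.2, -0.01, 0, 0]
    - [0.4, 0, 0, 0, 0]

```text
clock: 15.22
tool_pos: [0.5627, 0.0509, 0.0038]
orientation: [-3.142, -0.0, -0.058]
contact_force: [0.2, 0.1, 1.2]
grip_width: 0.0255
grip_force: 0.0
```

Request:
jog_arm:
  motion:
    - [0.4, 0.2, -0.01, 0, 0]
    - [0.4, 0.2, -0.01, 0, 0]
    - [0.4, 0.1, 0, 0, 0]
    - [0.4, 0.1, -0.01, 0, 0]
    - [0.4, 0, 0, 0, 0]

```text
clock: 15.63
tool_pos: [0.5687, 0.0506, 0.0038]
orientation: [-3.142, -0.0, -0.058]
contact_force: [-0.1, -0.1, -0.9]
grip_width: 0.0258
grip_force: 0.2
```

Request:
jog_arm:
  motion:
    - [0.4, 0.1, -0.01, 0, 0]
    - [0.4, 0.1, 0, 0, 0]
    - [0.4, 0, 0, 0, 0]

```text
clock: 15.88
tool_pos: [0.5701, 0.0505, 0.0037]
orientation: [3.142, 0.001, -0.058]
contact_force: [-3.8, 0.5, 1.5]
grip_width: 0.0252
grip_force: 1.7
```

Request:
jog_arm:
  motion:
    - [0.4, 0.1, -0.01, 0, 0]
    - [0.4, 0, 0, 0, 0]

```text
clock: 16.05
tool_pos: [0.5702, 0.0504, 0.0037]
orientation: [3.141, 0.002, -0.058]
contact_force: [-7.4, 1.9, 5.7]
grip_width: 0.0256
grip_force: 3.9
```

Request:
jog_arm:
  motion:
    - [0.4, 0.1, 0, 0, 0]
    - [0.4, 0, 0, 0, 0]
    - [0.4, 0, 0, 0, 0]

```text
clock: 16.3
tool_pos: [0.5702, 0.0504, 0.0036]
orientation: [3.141, 0.004, -0.058]
contact_force: [-12.7, 1.3, 8.8]
grip_width: 0.0252
grip_force: 6.0
```

Request:
jog_arm:
  motion:
    - [0.4, -0.2, 0, 0, 0]
    - [0.4, -0.4, 0, 0, 0]
    - [0.4, -1.5, 0.1, 0, 0]
    - [0.4, -2, 0.1, 0, 0]
    - [0.4, -1, 0, 3, 0]
    - [0.4, 0, 0, 4, 0]
    - [0.4, 0, 0, 4, 0]
    - [0.4, -1, -4, 2, 0]
    - [0.4, -1, -4, 0, 0]
    - [0.4, -1, -4, 0, 0]
    - [0.4, 0, -4, 0, 0]
    - [0.4, 0, 0, 0, 0]

```text
clock: 17.3
tool_pos: [0.4928, -0.1098, 0.1327]
orientation: [3.14, -0.003, -0.062]
contact_force: [1.6, -0.4, -0.5]
grip_width: 0.0255
grip_force: 0.0
```

Run:
```python
from h import *
a=eyes.camera("top");b=eyes.camera("side")
c=np.vstack([cv2.resize(a[80:260,150:390],(400,300)),cv2.resize(b[140:290,130:330],(400,300))])
cv2.imwrite("pics/t5.png",c)
for n in("stone","brown_stone","green_stone","white_stone"):print(n,[(np.round(d["location"],3).tolist(),round(d["score"],2)) for c in("top","side") for d in nets.place_of(n,c)])
```

```text
stone [([0.63, 0.047, -0.003], 0.92), ([0.303, -0.292, -0.003], 0.64), ([0.484, -0.273, 0.003], 0.56), ([0.298, -0.294, 0.005], 0.97), ([0.63, 0.049, -0.002], 0.76), ([0.484, -0.276, -0.002], 0.69), ([0.374, -0.161, -0.0], 0.55)]
brown_stone [([0.632, 0.17, -0.002], 0.9), ([0.634, 0.167, -0.004], 0.8), ([0.633, 0.21, 0.031], 0.63), ([0.624, 0.048, 0.042], 0.45)]
green_stone [([0.625, -0.073, 0.006], 0.6), ([0.626, 0.047, 0.043], 0.29)]
white_stone [([0.605, 0.017, -0.003], 0.3), ([0.622, -0.13, 0.002], 0.81)]
```

View pics/t5.png

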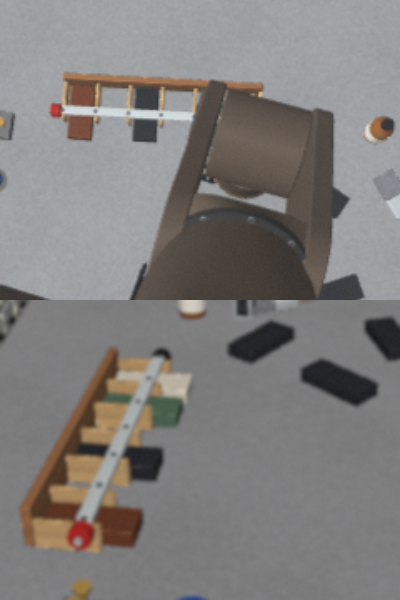

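The picture shows the dark stone in the third gap from the red knob, flat and home against the back board. Nothing else in view has moved and the gripper is clear.

```bash
python3 -c "
from bench import job
print(job.job_done())"
```

```text
the job is handed in; nothing more can be done
None
```

I touched the rail over gaps 1, 2 and 3 from the red knob in order, pushed the leftmost dark stone flat into the third gap until it stopped against the back board, and handed the job in at about 18 s.

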